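# Find the unbolted hatch of the stone store

### The job

One of the four identical hatches of the blue stone store was left unbolted. With a closed fingertip, gently press the ribbed black pad of one hatch after another until you find the hatch that rocks, then push its raised flap up until it stands upright, leave it standing open and take the fingers away. Grasp or pick up nothing, do not force the bolted hatches, and leave the things lying round the store where they are.

Things in the scene. Friction and masses are not known exactly. Their poses are not given: they have to be found in the camera images.
- store: blue metal stone store fixed to the table, 122 mm deep (x), 264 mm long (y), deck top 52 mm above the table. Origin: centre of its underside; x points from its front (facing the robot) to its rear, y along the row of hatches towards hatch 1, z up. Four identical aluminium hatches lie flush in the deck, at y = +90, +30, -30, -90 mm (1 to 4), each turning on a cross pin at x = +11 mm, 49.5 mm up
- hatch_1 (a joint): tilt of hatch 1 about its pin: 0 = shut, flush; 1.57 = flap upright; stop at 1.6. Grows as the tail goes down and the flap rises. Hidden bolts hold three hatches rigid (under 2 mm of give); the fourth, another one at each start and not to be told by eye, tilts under 1 to 5 N on its tail and its stiff pin keeps any tilt
- tail_1 (a point): top of the tail of hatch 1, mid-width, 19 mm behind the pin; moves with the hatch. The tail is the plate's rear part: 34 mm long, 52 mm wide, 5 mm thick, with a ribbed black rubber pad; below it is a well about 40 mm deep
- edge_1 (a point): middle of the front free edge of the flap of hatch 1, at its top face, 56 mm in front of the pin; moves with the hatch. The flap is the bare front part of the plate, 56 mm long, 52 mm wide, over an open compartment
- hatch_2 (a joint): tilt of hatch 2 about its pin: 0 = shut, flush; 1.57 = flap upright; stop at 1.6. Grows as the tail goes down and the flap rises. Hidden bolts hold three hatches rigid (under 2 mm of give); the fourth, another one at each start and not to be told by eye, tilts under 1 to 5 N on its tail and its stiff pin keeps any tilt
- tail_2 (a point): top of the tail of hatch 2, mid-width, 19 mm behind the pin; moves with the hatch. The tail is the plate's rear part: 34 mm long, 52 mm wide, 5 mm thick, with a ribbed black rubber pad; below it is a well about 40 mm deep
- edge_2 (a point): middle of the front free edge of the flap of hatch 2, at its top face, 56 mm in front of the pin; moves with the hatch. The flap is the bare front part of the plate, 56 mm long, 52 mm wide, over an open compartment
- hatch_3 (a joint): tilt of hatch 3 about its pin: 0 = shut, flush; 1.57 = flap upright; stop at 1.6. Grows as the tail goes down and the flap rises. Hidden bolts hold three hatches rigid (under 2 mm of give); the fourth, another one at each start and not to be told by eye, tilts under 1 to 5 N on its tail and its stiff pin keeps any tilt
- tail_3 (a point): top of the tail of hatch 3, mid-width, 19 mm behind the pin; moves with the hatch. The tail is the plate's rear part: 34 mm long, 52 mm wide, 5 mm thick, with a ribbed black rubber pad; below it is a well about 40 mm deep
- edge_3 (a point): middle of the front free edge of the flap of hatch 3, at its top face, 56 mm in front of the pin; moves with the hatch. The flap is the bare front part of the plate, 56 mm long, 52 mm wide, over an open compartment
- hatch_4 (a joint): tilt of hatch 4 about its pin: 0 = shut, flush; 1.57 = flap upright; stop at 1.6. Grows as the tail goes down and the flap rises. Hidden bolts hold three hatches rigid (under 2 mm of give); the fourth, another one at each start and not to be told by eye, tilts under 1 to 5 N on its tail and its stiff pin keeps any tilt
- tail_4 (a point): top of the tail of hatch 4, mid-width, 19 mm behind the pin; moves with the hatch. The tail is the plate's rear part: 34 mm long, 52 mm wide, 5 mm thick, with a ribbed black rubber pad; below it is a well about 40 mm deep
- edge_4 (a point): middle of the front free edge of the flap of hatch 4, at its top face, 56 mm in front of the pin; moves with the hatch. The flap is the bare front part of the plate, 56 mm long, 52 mm wide, over an open compartment
- gem_jar: round clear gem jar, 37 mm across, 23 mm high, in front of the store; loose, to be left alone. Origin: centre of its underside
- usb_stick: memory stick, 15 x 44 x 8 mm, in front of the store; loose, to be left alone. Origin: centre of its underside
- tweezers: steel tweezers, 13 x 150 x 10 mm, behind the store; loose, to be left alone. Origin: centre of its underside
- glasses_case: dark grey open oval holder, 50 x 75 x 23 mm, behind the store; loose, to be left alone. Origin: centre of its underside

How it is judged:
By the outcome, as a careful person would: the job done as asked, in the order asked, and still so for the second after the job is handed in, with the robot touching nothing.
It also fails if it takes over 54 s, if anything falls off the work surface, if the arm or the gripper's body presses on something with over 40 N, if the wrist force passes 120 N, or if a joint passes its speed limit or range.

### The arm

A 6-joint arm with a two-finger parallel gripper is mounted at the origin on the work surface; the furniture and walls round the work are solid. World frame = base frame: x ahead of the robot, y to its left, z up, the work surface at z = 0. Lengths are in m, angles in degrees, forces in N, time in s.
With the tool pointing down it reaches from about 0.4 to 0.825 m from the base axis. Payload 7 kg.
Tool frame: the origin (TCP) lies on the centre line of the jaws, within the pads' length; the fingertips stand 11 mm ahead of it and the grasp point (between the pads) lies 8 mm behind it; z points along the fingers, y is the direction in which the jaws open and shut (so a half turn about z gives the same grasp; the last joint's range is limited). The gripper opens to 88 mm and grips with 3 to 60 N. Pads are 19 mm wide; open, the fingers measure 130 mm over their backs; the gripper's body (78 mm by 193 mm) begins 47 mm behind the grasp point.
Start: joints at [80.506, 20.546, 0.682, 0, -70.136, -16.507], TCP at [0.296, 0.607, 0.238] pointing down, gripper open.
Joint ranges: [-176.03, 176.03], [-82.01, 121.73], [-58.28, 71.71], [-173.87, 95.51], [-174.79, -0.11], [-173.66, 173.66]. Speed limits (degrees/s): [136.94, 136.94, 172.46, 180, 180, 180].

### API

Orientations are given as [roll, pitch, yaw] about the fixed x, y, z axes, in that order (R = Rz(yaw) Ry(pitch) Rx(roll)).
In Python, from plant import ctrl, cams, order gives the robot as it stands.
- The arm moves only by the tool jog_arm, never from a script. Its argument "motion" is a list of rows, each an object with "offset": the shift along the tool's x, y, z in mm, a list of three; "roll": the turn about the tool's z in rad; "hand": the finger opening in mm, from 0 to 87.6. A call has 1 to 20 rows; each row is the pose to reach, as a shift and turn from the pose commanded when the call began, along the tool's axes at that moment; what a row does not reach only later rows make up. A row lasts 1/12 s, in which the tool goes at most 41.7 mm and 7.16 degrees, less where a joint would pass 70% of its speed; a pose out of reach is approached as far as the arm can. A call with a gripper value outside its range is refused whole. The fingers move at their own pace and stop on an object; the grip force is fixed at half the most. Time passes only in rows, so rows that repeat a pose let the fingers close. It gives the time, the measured TCP pose, the force and the opening at its end, in the units of the state.
- ctrl.get_obs(): the state, without advancing time (a new reading comes with each control period).
- cams.snapshot(name): name is "side" or "top" or "wrist"; returns a dict with "img" (480x640x3 uint8, red, green, blue), "K" (3x3 intrinsics, pixels), "D" ([k1, k2, p1, p2, k3] as OpenCV has them; the pictures are not rectified), "cam_to_world" (4x4, takes a point from camera to world coordinates); the wrist camera has in their place "T_tool_cam" (4x4, takes a point from camera to tool coordinates, whose origin is the TCP and whose axes are the flange's). Camera axes: x right, y down, z forward; pixel columns grow to the right and rows downward; lengths in m; the calibration is good to about 2 mm. A picture is of the moment at which its call begins: read the wrist's pose just before it. There is no depth.
- order.close_job(): hands the job in, once; it reports no verdict.
The state is a dict: "clock": time; "joint_pos": joint angles; "qvel": joint speeds; "tau": joint torques, N m; "tool_pos": TCP position; "orientation": TCP orientation; "force": force on the tool from outside, world axes, zero at the start; "moment": the same for the moment, N m; "opening": finger opening in m.
Only numpy, scipy, OpenCV 4.12 (cv2) and the standard library are available. Lean on these libraries where they do the work, as an engineer would, in place of code of your own. Each camera call takes 0.05 s, during which the arm holds its last target. There are 200 camera calls.

## Working session

There is one attempt and no reset: what is moved stays moved. The work goes in short steps, Python scripts to look and compute and a tool call to move; the robot and the scene stay as the last step left them, time stands still between calls to the robot, and variables do not carry over. Pictures are saved under pics/ and viewed, about 8 in all and at most 12, crops included, and the job is handed in when it is done.

Besides the shell and the picture viewer there is one more tool, called after ">>>" as name(argument=value, ...) on one line, values as JSON. jog_arm: Moves the arm, as the interface text tells. Its arguments: {"type":"object","properties":{"motion":{"type":"array"}},"required":["motion"]}

```bash
mkdir -p pics; python3 - <<'E'
from plant import ctrl,cams
import cv2,numpy as np
print(ctrl.get_obs())
for n in("top","side"):
    s=cams.snapshot(n); cv2.imwrite(f"pics/{n}0.png",s["img"][...,::-1]); print(n,s["K"],s["D"],s["cam_to_world"])
    np.savez(f"{n}0.npz",**s)
E
```

```text
{'clock': 0.0, 'joint_pos': array([ 8.05052679e+01,  2.05909592e+01,  6.34235563e-01, -2.04153681e-02,
       -7.01341743e+01, -1.65082484e+01]), 'qvel': array([-0.03528833,  0.06071441, -0.01351545,  0.04461782,  0.02596768,
        0.01764653]), 'tau': array([-7.61769461e-04, -5.82721603e+01,  2.93061626e+01,  6.99701920e+00,
        6.94390954e-03, -1.63977584e-04]), 'tool_pos': array([0.29573451, 0.60625639, 0.23663061]), 'orientation': array([ 1.79907395e+02, -7.43082235e-03, -2.60099272e+01]), 'force': array([-0.08641832,  0.21232026,  0.03098672]), 'moment': array([ 0.06561933, -0.05251041,  0.0242164 ]), 'opening': 0.08778547025728947}
top [[616.3078482    0.         317.78024068]
 [  0.         616.3078482  239.03014275]
 [  0.           0.           1.        ]] [-0.06552895  0.          0.          0.          0.        ] [[-0.00637811 -0.99469541  0.10266625  0.43090127]
 [-0.99997561  0.00605233 -0.00348445  0.3269779 ]
 [ 0.00284459 -0.10268597 -0.99470976  1.01162455]
 [ 0.          0.          0.          1.        ]]
side [[465.36961208   0.         317.36504872]
 [  0.         465.36961208 241.11086374]
 [  0.           0.           1.        ]] [-0.10640173  0.          0.          0.          0.        ] [[-0.96727595 -0.14634519  0.20726872  0.36208868]
 [-0.2526397   0.47998314 -0.84011271  1.03186279]
 [ 0.02346097 -0.86498513 -0.50124875  0.49156781]
 [ 0.          0.          0.          1.        ]]
```

View pics/top0.png

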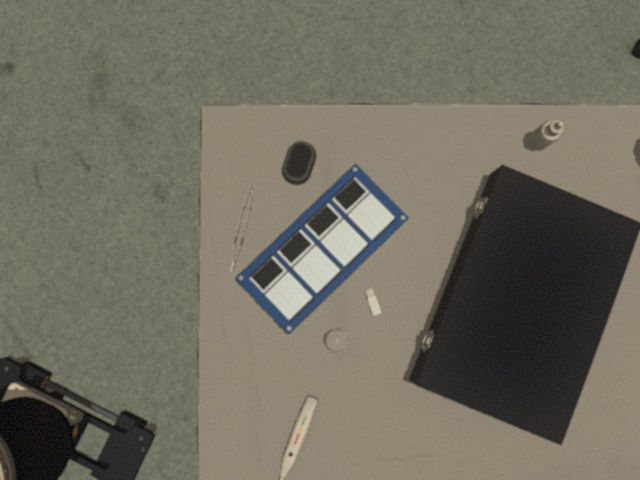

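View pics/side0.png

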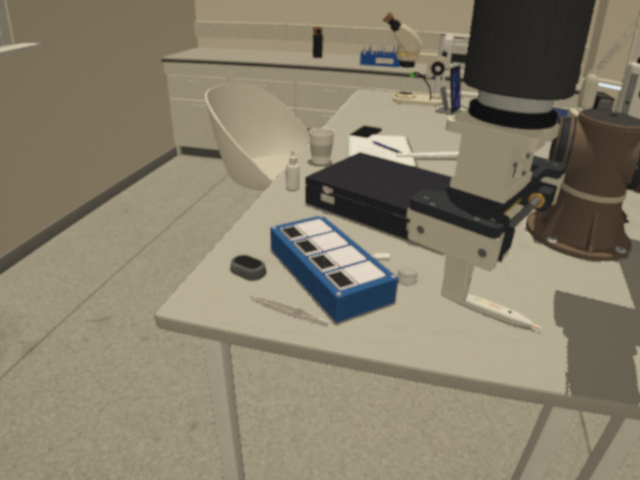

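The top view shows the store with corners at about (355,168), (407,216), (289,330) and (238,278). The pads are on the upper-left (rear) side, so hatch 1 is at the lower left and hatch 4 at the upper right. The tweezers and the case lie behind the store, the jar and the stick in front. Next I measure the pose.

```bash
cat > h.py <<'E'
import numpy as np,cv2
def plane(px,s,z):
    u=cv2.undistortPoints(np.float32(px).reshape(-1,1,2),s["K"],s["D"]).reshape(-1,2)
    d=np.c_[u,np.ones(len(u))]@s["cam_to_world"][:3,:3].T; o=s["cam_to_world"][:3,3]
    return (o+d*((z-o[2])/d[:,2])[:,None])[:,:2]
E
python3 - <<'E'
from h import *
s=np.load("top0.npz"); hsv=cv2.cvtColor(s["img"],cv2.COLOR_RGB2HSV)
m=cv2.inRange(hsv,(100,100,40),(125,255,255)); c=max(cv2.findContours(m,0,1)[0],key=cv2.contourArea)
P=plane(c.reshape(-1,2),s,.052)
r=cv2.minAreaRect(np.float32(P*1000)); print(r,cv2.boxPoints(r))
# pads: dark blobs inside hull
h=cv2.fillPoly(np.zeros_like(m),[cv2.convexHull(c)],255); k=cv2.inRange(hsv,(0,0,0),(180,255,70))&h&~m
n,l,st,ce=cv2.connectedComponentsWithStats(k)
for i in range(1,n):
    if st[i,4]>150: print("pad",ce[i],st[i,4],plane(ce[i],s,.052)*1000)
w=cv2.inRange(hsv,(0,0,130),(180,60,255))&h
n,l,st,ce=cv2.connectedComponentsWithStats(w)
for i in range(1,n):
    if st[i,4]>150: print("flap",ce[i],st[i,4],plane(ce[i],s,.052)*1000)
E
```

```text
((516.4613037109375, 317.3606262207031), (117.77659606933594, 259.7506408691406), 43.61549758911133) [[384.23706 370.76642]
 [563.417   182.71074]
 [648.68555 263.95483]
 [469.5056  452.0105 ]]
pad [349.2642487  194.13471503] 386 [[600.8754185  273.47298973]]
pad [322.13043478 220.13554987] 391 [[559.7346201  316.59448474]]
pad [294.67684478 246.52926209] 393 [[518.38014491 359.80999205]]
pad [266.68 273.18] 400 [[476.97504319 403.52309037]]
flap [368.00856531 213.05781585] 1401 [[570.54703089 244.32543196]]
flap [340.74180042 239.25540823] 1433 [[529.37303693 287.67087757]]
flap [313.18430034 265.7221843 ] 1465 [[488.1692573  331.04592068]]
flap [285.28726287 292.61178862] 1476 [[446.64223878 374.58526534]]
```

The store is at (516.5, 317.4) mm with yaw about 43.65°, and the pad centroids agree to about 1 mm. I now go above pad 1 with the fingers closed and the thin side of the fingers along store x.

>>> jog_arm(motion=[{"offset":[251.5,103,128],"roll":-1.216,"hand":0},{"offset":[251.5,103,128],"roll":-1.216,"hand":0},{"offset":[251.5,103,128],"roll":-1.216,"hand":0},{"offset":[251.5,103,128],"roll":-1.216,"hand":0},{"offset":[251.5,103,128],"roll":-1.216,"hand":0},{"offset":[251.5,103,128],"roll":-1.216,"hand":0},{"offset":[251.5,103,128],"roll":-1.216,"hand":0},{"offset":[251.5,103,128],"roll":-1.216,"hand":0},{"offset":[251.5,103,128],"roll":-1.216,"hand":0},{"offset":[251.5,103,128],"roll":-1.216,"hand":0},{"offset":[251.5,103,128],"roll":-1.216,"hand":0},{"offset":[251.5,103,128],"roll":-1.216,"hand":0},{"offset":[251.5,103,128],"roll":-1.216,"hand":0},{"offset":[251.5,103,128],"roll":-1.216,"hand":0},{"offset":[251.5,103,128],"roll":-1.216,"hand":0},{"offset":[251.5,103,128],"roll":-1.216,"hand":0}])

```text
clock: 1.43
tool_pos: [0.4766, 0.404, 0.1096]
orientation: [-180.0, -0.0, 43.6]
force: [0.4, 0.1, -0.4]
opening: 0.0007
```

```bash
python3 - <<'E'
from plant import ctrl,cams
import cv2
o=ctrl.get_obs(); print({k:o[k] for k in("clock","tool_pos","orientation","joint_pos","force","opening")})
s=cams.snapshot("wrist"); cv2.imwrite("pics/w1.png",s["img"][...,::-1]); print(s["T_tool_cam"])
E
```

```text
{'clock': 1.4333, 'tool_pos': array([0.47662049, 0.40404199, 0.10963351]), 'orientation': array([-1.79998620e+02, -4.20049923e-03,  4.36438935e+01]), 'joint_pos': array([ 5.81647507e+01,  2.19781977e+01, -1.51771162e+01, -3.54495471e-04,
       -5.28402738e+01,  7.54793569e+01]), 'force': array([ 0.37581238,  0.08415805, -0.39366068]), 'opening': 0.0006884467231007098}
[[-6.74064385e-04 -9.50974927e-01 -3.09267252e-01  8.43078302e-02]
 [ 9.99999772e-01 -6.53168608e-04 -1.71105288e-04 -1.25348563e-03]
 [-3.92868222e-05 -3.09267297e-01  9.50975151e-01 -1.47949985e-01]
 [ 0.00000000e+00  0.00000000e+00  0.00000000e+00  1.00000000e+00]]
```

View pics/w1.png

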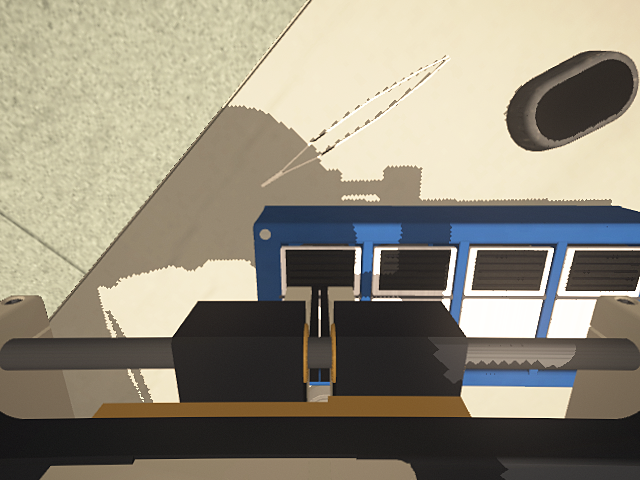

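The wrist view shows the closed fingertips centred over the pad of hatch 1 (pad at about (320,270)). I go down to just above the pad and then press in small steps.

>>> jog_arm(motion=[{"offset":[0,0,25],"roll":0,"hand":0},{"offset":[0,0,40],"roll":0,"hand":0},{"offset":[0,0,45],"roll":0,"hand":0},{"offset":[0,0,45],"roll":0,"hand":0},{"offset":[0,0,46.5],"roll":0,"hand":0},{"offset":[0,0,46.5],"roll":0,"hand":0}])

```text
clock: 1.98
tool_pos: [0.4769, 0.4041, 0.0633]
orientation: [-180.0, -0.0, 43.7]
force: [-0.1, 0.3, -0.6]
opening: 0.0004
```

>>> jog_arm(motion=[{"offset":[0,0,1],"roll":0,"hand":0},{"offset":[0,0,1],"roll":0,"hand":0},{"offset":[0,0,1],"roll":0,"hand":0}])

```text
clock: 2.23
tool_pos: [0.4771, 0.4041, 0.063]
orientation: [-180.0, -0.1, 43.7]
force: [-1.1, -0.8, 5.7]
opening: 0.0005
```

>>> jog_arm(motion=[{"offset":[0,0,0.7],"roll":0,"hand":0},{"offset":[0,0,0.7],"roll":0,"hand":0},{"offset":[0,0,0.7],"roll":0,"hand":0}])

```text
clock: 2.48
tool_pos: [0.4771, 0.4042, 0.063]
orientation: [-180.0, -0.1, 43.7]
force: [-3.6, -2.3, 10.8]
opening: 0.0007
```

Hatch 1 is bolted: about 11 N and no motion. On to hatch 2 with the same commanded depth.

>>> jog_arm(motion=[{"offset":[0,0,-15],"roll":0,"hand":0},{"offset":[0,30,-15],"roll":0,"hand":0},{"offset":[0,60,-15],"roll":0,"hand":0},{"offset":[0,60,-15],"roll":0,"hand":0},{"offset":[0,60,-4],"roll":0,"hand":0},{"offset":[0,60,-2],"roll":0,"hand":0},{"offset":[0,60,-0.5],"roll":0,"hand":0},{"offset":[0,60,-0.2],"roll":0,"hand":0},{"offset":[0,60,-0.2],"roll":0,"hand":0}])

```text
clock: 3.23
tool_pos: [0.5177, 0.3609, 0.0612]
orientation: [-180.0, 0.0, 43.7]
force: [-0.1, -0.1, 0.3]
opening: 0.0005
```

>>> jog_arm(motion=[{"offset":[0,0,0.7],"roll":0,"hand":0},{"offset":[0,0,1.4],"roll":0,"hand":0},{"offset":[0,0,1.4],"roll":0,"hand":0},{"offset":[0,0,1.4],"roll":0,"hand":0}])

```text
clock: 3.57
tool_pos: [0.5181, 0.3607, 0.0602]
orientation: [-180.0, -0.0, 43.7]
force: [-0.4, 0.8, 1.0]
opening: 0.0003
```

>>> jog_arm(motion=[{"offset":[0,0,0.8],"roll":0,"hand":0},{"offset":[0,0,1.6],"roll":0,"hand":0},{"offset":[0,0,1.6],"roll":0,"hand":0},{"offset":[0,0,1.6],"roll":0,"hand":0}])

```text
clock: 3.9
tool_pos: [0.5183, 0.3605, 0.0586]
orientation: [-180.0, -0.0, 43.7]
force: [-0.4, 0.5, 0.9]
opening: 0.0007
```

Hatch 2 rocks: over 4 mm down at about 1 N. I press deeper to raise the flap, then look.

>>> jog_arm(motion=[{"offset":[0,0,1],"roll":0,"hand":0},{"offset":[0,0,2],"roll":0,"hand":0},{"offset":[0,0,3],"roll":0,"hand":0},{"offset":[0,0,4],"roll":0,"hand":0},{"offset":[0,0,5],"roll":0,"hand":0},{"offset":[0,0,6],"roll":0,"hand":0},{"offset":[0,0,6],"roll":0,"hand":0}])

```text
clock: 4.48
tool_pos: [0.5183, 0.3603, 0.0523]
orientation: [180.0, 0.0, 43.7]
force: [-0.1, 0.2, 0.9]
opening: 0.0007
```

```bash
python3 - <<'E'
from plant import ctrl,cams
import cv2
s=cams.snapshot("side"); cv2.imwrite("pics/s2.png",cv2.resize(s["img"][170:350,230:470,::-1],None,fx=3,fy=3))
E
```

```text
(no output)
```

View pics/s2.png

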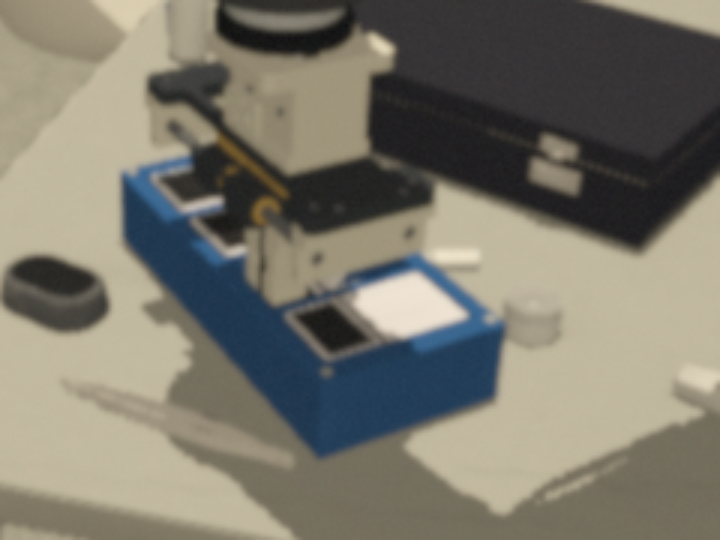

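The gripper hides the flap in this view, and the finger is in hatch 2's well. I lift straight up and check the tilt.

>>> jog_arm(motion=[{"offset":[0,0,-20],"roll":0,"hand":0},{"offset":[0,0,-55],"roll":0,"hand":0},{"offset":[0,0,-95],"roll":0,"hand":0},{"offset":[0,0,-110],"roll":0,"hand":0},{"offset":[0,0,-110],"roll":0,"hand":0},{"offset":[0,0,-110],"roll":0,"hand":0}])

```text
clock: 5.03
tool_pos: [0.5184, 0.3608, 0.1638]
orientation: [-180.0, -0.1, 43.7]
force: [0.5, -0.0, -1.8]
opening: 0.0007
```

```bash
python3 - <<'E'
from plant import ctrl,cams
import cv2
s=cams.snapshot("side"); a=cv2.resize(s["img"][190:340,250:410,::-1],None,fx=3,fy=3)
w=cv2.resize(cams.snapshot("wrist")["img"][...,::-1],(480,360)); a=cv2.resize(a,(320,300))
import numpy as np; o=np.zeros((360,800,3),np.uint8); o[:300,:320]=a;o[:,320:]=w
cv2.imwrite("pics/s3.png",o)
E
```

```text
(no output)
```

View pics/s3.png

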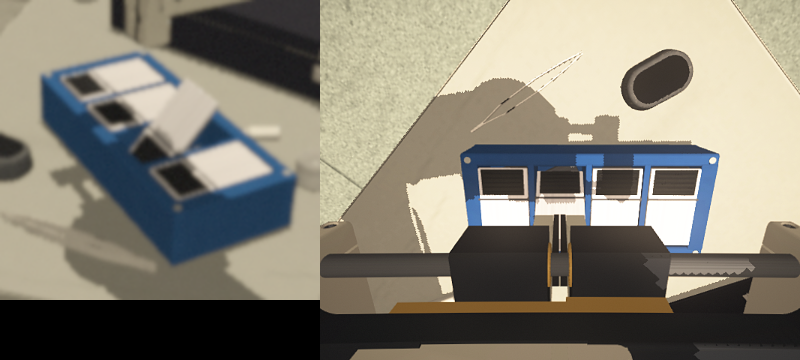

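Hatch 2's flap stands raised at roughly 40° (about (185,110) in the left crop). I go round to the front of the flap at height and down below its edge.

>>> jog_arm(motion=[{"offset":[-40,0,0],"roll":0,"hand":0},{"offset":[-80,0,0],"roll":0,"hand":0},{"offset":[-92,0,0],"roll":0,"hand":0},{"offset":[-92,0,0],"roll":0,"hand":0},{"offset":[-92,0,40],"roll":0,"hand":0},{"offset":[-92,0,75],"roll":0,"hand":0},{"offset":[-92,0,88],"roll":0,"hand":0},{"offset":[-92,0,88],"roll":0,"hand":0},{"offset":[-92,0,88],"roll":0,"hand":0}])

```text
clock: 5.88
tool_pos: [0.4517, 0.2966, 0.0735]
orientation: [180.0, 0.2, 43.7]
force: [1.1, 0.5, 0.3]
opening: 0.0005
```

>>> jog_arm(motion=[{"offset":[5,0,0],"roll":0,"hand":0},{"offset":[10,0,0],"roll":0,"hand":0},{"offset":[14,0,0],"roll":0,"hand":0},{"offset":[18,0,0],"roll":0,"hand":0},{"offset":[22,0,0],"roll":0,"hand":0},{"offset":[26,0,0],"roll":0,"hand":0},{"offset":[30,0,0],"roll":0,"hand":0},{"offset":[30,0,0],"roll":0,"hand":0}])

```text
clock: 6.55
tool_pos: [0.4741, 0.3183, 0.0746]
orientation: [180.0, -0.0, 43.7]
force: [0.1, -0.0, 0.3]
opening: 0.0001
```

>>> jog_arm(motion=[{"offset":[4,0,0],"roll":0,"hand":0},{"offset":[8,0,0],"roll":0,"hand":0},{"offset":[12,0,0],"roll":0,"hand":0},{"offset":[15,0,0],"roll":0,"hand":0},{"offset":[18,0,0],"roll":0,"hand":0},{"offset":[21,0,0],"roll":0,"hand":0},{"offset":[24,0,0],"roll":0,"hand":0},{"offset":[24,0,0],"roll":0,"hand":0}])

```text
clock: 7.22
tool_pos: [0.4912, 0.3347, 0.0745]
orientation: [180.0, -0.0, 43.7]
force: [-0.4, 0.1, 1.1]
opening: 0.0002
```

```bash
python3 - <<'E'
from plant import ctrl,cams
import cv2
s=cams.snapshot("side"); cv2.imwrite("pics/s4.png",cv2.resize(s["img"][170:320,250:450,::-1],None,fx=4,fy=4))
E
```

```text
(no output)
```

View pics/s4.png

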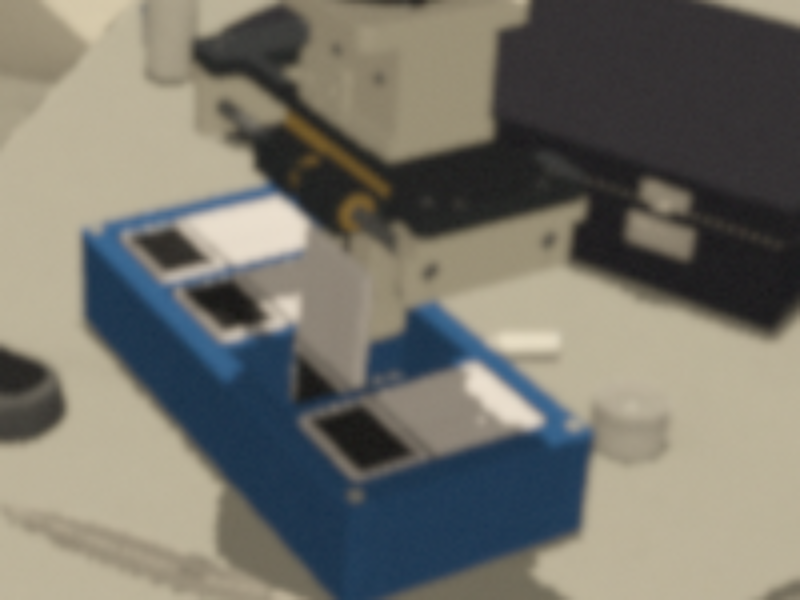

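The flap is nearly upright, with the finger behind it on the front side. I finish in small steps until the stop is felt.

>>> jog_arm(motion=[{"offset":[1.5,0,0],"roll":0,"hand":0},{"offset":[3,0,0],"roll":0,"hand":0},{"offset":[4.5,0,0],"roll":0,"hand":0},{"offset":[4.5,0,0],"roll":0,"hand":0}])

```text
clock: 7.6
tool_pos: [0.494, 0.3372, 0.0745]
orientation: [180.0, 0.0, 43.7]
force: [-0.2, -0.8, 0.3]
opening: 0.0003
```

>>> jog_arm(motion=[{"offset":[0.7,0,0],"roll":0,"hand":0},{"offset":[1.4,0,0],"roll":0,"hand":0},{"offset":[1.4,0,0],"roll":0,"hand":0}])

```text
clock: 7.85
tool_pos: [0.4941, 0.3373, 0.0744]
orientation: [180.0, 0.1, 43.7]
force: [-5.8, -3.2, 4.1]
opening: 0.0002
```

The stop is reached: about 7 N and no further motion. I back off forwards and lift away.

>>> jog_arm(motion=[{"offset":[-10,0,0],"roll":0,"hand":0},{"offset":[-35,0,0],"roll":0,"hand":0},{"offset":[-60,0,0],"roll":0,"hand":0},{"offset":[-60,0,0],"roll":0,"hand":0},{"offset":[-60,0,-40],"roll":0,"hand":0},{"offset":[-60,0,-80],"roll":0,"hand":0},{"offset":[-60,0,-120],"roll":0,"hand":0},{"offset":[-100,0,-140],"roll":0,"hand":0},{"offset":[-140,0,-140],"roll":0,"hand":0},{"offset":[-140,0,-140],"roll":0,"hand":0},{"offset":[-140,0,-140],"roll":0,"hand":0}])

```text
clock: 8.77
tool_pos: [0.3926, 0.2404, 0.2157]
orientation: [-179.9, -0.2, 43.7]
force: [0.9, 0.1, 0.0]
opening: 0.0001
```

```bash
python3 - <<'E'
from plant import ctrl,cams
import cv2,numpy as np
s=cams.snapshot("side");t=cams.snapshot("top"); np.savez("side5.npz",**s)
a=cv2.resize(s["img"][190:330,250:390,::-1],(400,400),interpolation=2);b=cv2.resize(t["img"][130:360,220:450,::-1],(400,400),interpolation=2)
cv2.imwrite("pics/f5.png",np.hstack([a,b])); print(ctrl.get_obs()["tool_pos"])
# predicted side pixels of flap 2 edge corners for several tilts
c,sn=np.cos(np.radians(43.65)),np.sin(np.radians(43.65)); T=np.linalg.inv(s["cam_to_world"])
for th in(1.4,1.5,1.57,1.6):
  P=[]
  for y in(4,56):
    x,z=11-56*np.cos(th)+2.5*np.sin(th),49.5+56*np.sin(th)+2.5*np.cos(th)
    P.append([516.5+c*x-sn*y,317.4+sn*x+c*y,z])
  p=cv2.projectPoints(np.array(P)/1000,cv2.Rodrigues(T[:3,:3])[0],T[:3,3],s["K"],s["D"])[0].reshape(-1,2)
  print(th,p.round(1).tolist(),((p-[250,190])*400/140).round().tolist())
E
```

```text
[0.39394303 0.24186574 0.21509543]
1.4 [[329.0, 224.9], [344.6, 238.0]] [[226.0, 100.0], [270.0, 137.0]]
1.5 [[326.3, 225.4], [341.8, 238.5]] [[218.0, 101.0], [262.0, 139.0]]
1.57 [[324.3, 225.9], [339.8, 239.0]] [[212.0, 102.0], [257.0, 140.0]]
1.6 [[323.5, 226.1], [338.9, 239.3]] [[210.0, 103.0], [254.0, 141.0]]
```

View pics/f5.png

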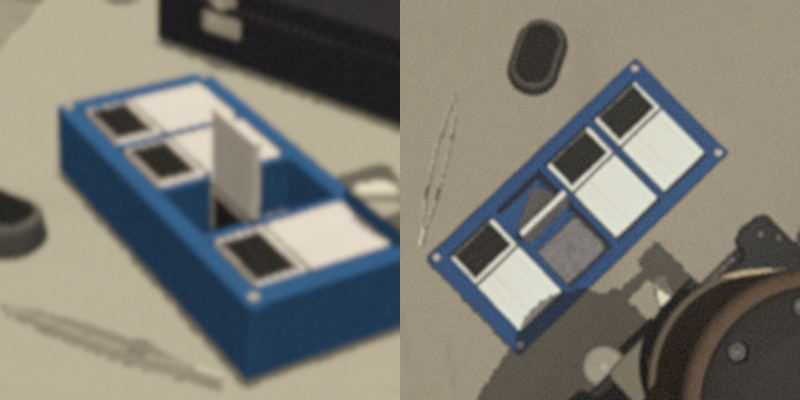

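The flap stands upright: its top corners at about (213,107) and (259,144) in the crop fit a tilt of about 1.55 to 1.6. The jar, stick, tweezers and case look where they were. Handing in.

```bash
python3 -c "
from plant import order
print(order.close_job())"
```

```text
the job is handed in; nothing more can be done
None
```

Hatch 2 was the unbolted one; its flap now stands upright, and I handed the job in at about 9 s.

- **Finding the hatch:** Hatch 1 held firm at about 11 N with no motion, so I left it. Hatch 2 gave way at about 1 N. Hatches 3 and 4 were not touched.
- **Opening it:** I pressed the tail of hatch 2 until the flap rose to roughly 40°. I then pushed the flap up from the front with the closed fingertip until it met its stop, at about 7 N, and backed the fingers clear.
- **Last checks:** In the side view the flap's top corners fit a tilt of about 1.55 to 1.6, though the blurred picture cannot settle it more closely. The stop was felt with the finger 1 to 2 mm short of where I had calculated it, which is within the calibration error. By eye, the jar, memory stick, tweezers and glasses case are where they were at the start. The arm is well clear of the store.

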